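# Trace the seam of a cell block with a stylus

## Task

Take the pointed stylus (the tool with the square handle) out of the rack and run its tip slowly, at a few centimetres a second, down inside the L-shaped seam groove of the metal cell block: begin in the square pocket, go round the corner and on to the plain closed end, keeping the tip below the top of the block all the way and not pressing hard. Then hang the stylus back upright in its hole in the rack, and leave the scraper in the other hole alone.

Things in the scene. Friction and masses are not known exactly. Their poses are not given: they have to be found in the camera images.
- stylus: Stylus, 136 mm long, 90 g, loose, hanging upright in one of the rack's holes. Origin at the tip, z up to the handle. Tip 5 mm across, widening to a 12 mm round shank 30 mm up; a round flange, 50 mm across, 75 to 81 mm above the tip, rests on the rack; above it a grey square handle, 18 x 18 mm, 81 to 136 mm above the tip, its flats facing the tool's x and y.
- scraper: Scraper, the bystander tool that hangs in the rack's other hole; the two may be either way round. Same flange and shank, but a flat blade (18 mm wide, 3 mm thick) at the bottom and a shorter round knob handle (30 mm across, 81 to 116 mm above the blade's edge). Origin at the blade's edge, z up.
- tool_rack: Fixed tool rack: a grey plate 60 mm (its x) by 210 mm (its y) and 6 mm thick, held on three thin posts over a base, its top 90 mm above the desk. Two through holes of 28 mm at x = 0, y = +65 mm and y = -65 mm. Origin on the desk under the rack's centre, z up. A hung tool's tip is 15 mm above the desk.
- cell_block: Fixed metal block 130 (x) x 170 (y) x 40 mm, four low screw heads on top. Origin: centre of underside, z up. L-shaped groove in its top, 20 mm wide, floor at z = 26 mm, the seam a bright line on the darker floor. In block x, y (mm): start (-35, 50), centre of a 34 mm square pocket of the same depth; corner (-35, -50); finish (40, -50), 10 mm short of the end wall. Keep the tip at least 4 mm below the top.

How it is judged:
By the outcome, as a careful person would: the job done as asked, in the order asked, and still so for the second after the job is handed in, with the robot touching nothing.
It also fails if it takes over 70 s, if anything falls off the work surface, if the arm or the gripper's body presses on something with over 40 N, if the wrist force passes 120 N, or if a joint passes its speed limit or range.

## Robot

A 6-joint arm with a two-finger parallel gripper is mounted at the origin on the work surface; the furniture and walls round the work are solid. World frame = base frame: x ahead of the robot, y to its left, z up, the work surface at z = 0. Lengths are in mm, angles in rad, forces in N, time in s.
With the tool pointing down it reaches from about 350 to 975 mm from the base axis. Payload 7.1 kg.
Tool frame: the origin (TCP) lies midway between the tips of the shut fingers; the grasp point (between the pads) lies 19 mm behind it; z points along the fingers, x is the direction in which the jaws open and shut, and the axes are right-handed (so a half turn about z gives the same grasp; the last joint's range is limited). The gripper opens to 88 mm and grips with 3 to 60 N. Pads are 20 mm wide; open, the fingers measure 115 mm over their backs; the gripper's body (75 mm by 178 mm) begins 61 mm behind the grasp point.
Start: joints at [-1.163, 0.423, 1.63, -0, 1.089, -0.019], TCP at [258.74, -568.91, 222.675] pointing down, gripper open.
Joint ranges: [-3, 3], [-0.9, 2.11], [0.09, 2.58], [-1.31, 4.45], [0.11, 2.69], [-2.54, 2.54]. Speed limits (rad/s): [2.39, 2.39, 3.01, 3.14, 3.14, 3.14].

## Interface

Orientations are given as a rotation vector (axis times angle).
In Python, from workcell import telemetry, imaging, ticket gives the robot as it stands.
- The arm moves only by the tool jog_arm, never from a script. Its arguments are lists of equal length, an entry for each row: "travel": the shift along the world's x, y, z in units of 400 mm (1.0 is 400 mm), a list of three; "dr": the turn, a rotation vector about the world's x, y, z in units of 90 degrees (1.0 is 90 degrees), a list of three. In form: {"travel": [[tx, ty, tz], ...], "dr": [[wx, wy, wz], ...]}. A call has exactly 10 rows; each row is the pose to reach, as a shift and turn from the pose measured when the call began; what a row does not reach only later rows make up. A row lasts 1/10 s, in which the tool goes at most 50 mm and 8.59 degrees, less where a joint would pass 70% of its speed; a pose out of reach is approached as far as the arm can. A call with a number of a shift or a turn outside -1 to 1 is refused whole. A call with a gripper value outside its range is refused whole. "hand" is the opening, from -1 (shut) to 1 (fully open), set as the call begins (left out, the last holds). The fingers move at their own pace and stop on an object; the grip force is fixed at half the most. Time passes only in rows, so rows that repeat a pose let the fingers close, or fill a call up. It gives the time, the measured TCP pose, the force and the opening at its end, in the units of the state.
- telemetry.get_obs(): the state, without advancing time (a new reading comes with each control period).
- imaging.get_image(name): name is "scene" or "top" or "wrist"; returns a dict with "pixels" (480x640x3 uint8, red, green, blue), "range_z" (480x640 float32, mm along the optical axis (not along the pixel's ray), 0 where there is no reading), "fx", "fy", "cx", "cy" (pixels), "extrinsics" (4x4, takes a point from world to camera coordinates). Camera axes: x right, y down, z forward; pixel columns grow to the right and rows downward; lengths in mm; the calibration is good to about 2 mm. A picture is of the moment at which its call begins.
- ticket.close_job(): hands the job in, once; it reports no verdict.
The state is a dict: "t": time; "qpos": joint angles; "qvel": joint speeds; "joint_torque": joint torques, N m; "ee_pos": TCP position; "orientation": TCP orientation; "ft_force": force on the tool from outside, world axes, zero at the start; "moment": the same for the moment, N m; "width": finger opening in mm.
Only numpy, scipy, OpenCV 4.12 (cv2) and the standard library are available. Lean on these libraries where they do the work, as an engineer would, in place of code of your own. Each camera call takes 0.05 s, during which the arm holds its last target. There are 200 camera calls.

## Working session

There is one attempt and no reset: what is moved stays moved. The work goes in short steps, Python scripts to look and compute and a tool call to move; the robot and the scene stay as the last step left them, time stands still between calls to the robot, and variables do not carry over. Pictures are saved under pics/ and viewed, about 8 in all and at most 12, crops included, and the job is handed in when it is done.

Besides the shell and the picture viewer there is one more tool, called after "Request:" by a JSON object that holds its "method" and its "body". jog_arm: Moves the arm, as the interface text tells. Its arguments: {"type":"object","properties":{"travel":{"type":"array"},"dr":{"type":"array"},"hand":{"type":"number"}},"required":["travel","dr"]}

```bash
mkdir -p pics
cat > h.py <<'E'
import numpy as np, cv2
from workcell import telemetry, imaging, ticket
def snap(n):
    d=imaging.get_image(n); np.savez(f'{n}.npz',**d); return d
def world(d):
    z=d['range_z'].astype(float); v,u=np.mgrid[:480,:640]
    P=np.stack([(u-d['cx'])/d['fx']*z,(v-d['cy'])/d['fy']*z,z],-1)
    E=np.array(d['extrinsics']); W=(P-E[:3,3])@E[:3,:3]; W[z==0]=np.nan; return W
def save(d,n,crop=None,s=1):
    im=cv2.cvtColor(np.array(d['pixels']),cv2.COLOR_RGB2BGR)
    if crop: im=im[crop[1]:crop[3],crop[0]:crop[2]]
    cv2.imwrite(f'pics/{n}.png',cv2.resize(im,None,fx=s,fy=s,interpolation=cv2.INTER_CUBIC))
E
python3 - <<'E'
from h import *
a=snap('top');b=snap('scene')
im=np.hstack([a['pixels'],b['pixels']])
cv2.imwrite('pics/a.png',cv2.resize(cv2.cvtColor(a['pixels'],cv2.COLOR_RGB2BGR),None,fx=1.2,fy=1.2)); save(b,'b')
print(telemetry.get_obs())
for d in(a,b):print(d['fx'],np.round(d['extrinsics'],3).tolist())
E
```

```text
{'t': 0.1, 'qpos': array([-1.16296290e+00,  4.23783381e-01,  1.63061374e+00, -2.71473324e-06,
        1.08859964e+00, -1.90097890e-02]), 'qvel': array([-0.0006559 , -0.00058954, -0.00223644,  0.00062666, -0.00262103,
        0.00092432]), 'joint_torque': array([ 6.22480784e-04, -5.45608628e+01, -2.74323159e+01,  6.44782512e-02,
        1.88074802e-02,  4.29431168e-06]), 'ee_pos': array([ 258.56511078, -568.4487628 ,  221.96752823]), 'orientation': array([-2.64089837e+00,  1.70010422e+00,  1.83313645e-03]), 'ft_force': array([-0.11841704, -0.87696554,  0.27792997]), 'moment': array([-0.00841474,  0.06037927,  0.04894952]), 'width': 88.05734138257081}
455.54353358068585 [[0.017, -1.0, 0.021, -175.35], [-0.996, -0.019, -0.092, 527.713], [0.092, -0.019, -0.996, 842.814], [0.0, 0.0, 0.0, 1.0]]
494.65139268942596 [[-0.899, -0.437, 0.023, 420.652], [-0.27, 0.513, -0.815, 266.378], [0.345, -0.739, -0.579, 641.078], [0.0, 0.0, 0.0, 1.0]]
```

View pics/a.png

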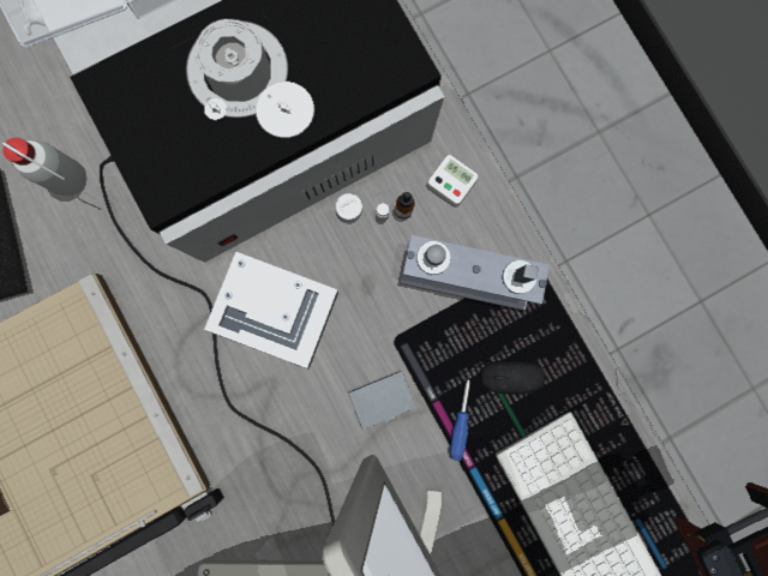

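View pics/b.png

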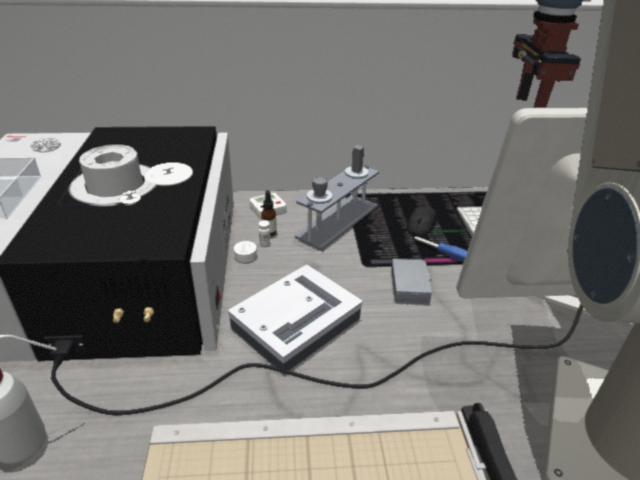

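The top view shows the stylus with its square handle at the right rack hole, about (438,227) unscaled, and the scraper at (361,214). The block is centred near (226,258), with its pocket at the left and the finish at upper right. The scene view agrees, and shows the monitor standing near the robot.

Run:
```python
from h import *
d=dict(np.load('top.npz'));W=world(d);px=d['pixels'].astype(int)
def rect(m,n):
    k,l,s,c=cv2.connectedComponentsWithStats(m.astype(np.uint8))
    i=1+np.argmax(s[1:,4]);p=W[l==i]
    r=cv2.minAreaRect(p[:,:2].astype(np.float32));print(n,r,np.median(p[:,2]),c[i]);print(np.round(cv2.boxPoints(r),1).tolist());return l==i
u=np.arange(640)[None]+0*px[...,0];v=np.arange(480)[:,None]+0*px[...,0]
roi=(u>165)&(u<290)&(v>200)&(v<312)
rect(roi&(abs(W[...,2]-40)<5),'block')
for n,(uu,vv) in dict(start=(193,269),corner=(246,285),fin=(261,248)).items():print(n,W[vv,uu].round(1))
g=roi&(abs(W[...,2]-26)<5)&(px.sum(-1)<420); rect(g,'groove')
roi=(u>325)&(u<465)&(v>185)&(v<262)
rect(roi&(abs(W[...,2]-90)<6),'rack')
h=roi&(u>410)&(W[...,2]>140)&(W[...,2]<165);rect(h,'handle top')
h=roi&(u<400)&(W[...,2]>117);rect(h,'knob top')
h=roi&(abs(W[...,2]-96)<3)&(px.min(-1)>190);rect(h&(u>410),'flange st')
# heights map: tall stuff
for a in range(0,480,40): print(' '.join('%4.0f'%z if z==z else ' nan' for z in W[a,::40,2]))
print(W[400,300:440:20].round().tolist(), W[215,365].round(),W[90,60:360:100].round().tolist())
```

```text
block ((498.4134216308594, 6.807365417480469), (170.95086669921875, 130.1783905029297), 70.36859130859375) 39.385288327364684 [225.55025621 255.03764289]
[[408.3999938964844, -51.79999923706055], [531.0, -95.5999984741211], [588.4000244140625, 65.4000015258789], [465.79998779296875, 109.19999694824219]]
start [476.1  70.1  24.5]
corner [447.7 -30.8  25.1]
fin [518.2 -57.   25.1]
groove ((498.8466491699219, 12.237312316894531), (131.1337432861328, 95.46772003173828), 74.54576873779297) 25.45485121022603 [224.52905199 269.2293578 ]
[[435.3999938964844, -38.20000076293945], [527.4000244140625, -63.70000076293945], [562.2999877929688, 62.70000076293945], [470.29998779296875, 88.19999694824219]]
rack ((560.7171020507812, -303.95098876953125), (211.154052734375, 60.68681335449219), 78.8571548461914) 89.63771076361431 [396.55012151 224.85844471]
[[510.5, -401.70001220703125], [570.0999755859375, -413.3999938964844], [610.9000244140625, -206.1999969482422], [551.2999877929688, -194.5]]
handle top ((549.6883544921875, -367.12835693359375), (18.36334991455078, 17.96476936340332), 79.8497085571
[... 1324 characters left out ...]
 36   41   -1   -2    8   87   96 -742 -735 -736 -737
  47  nan   43   -3    2   41   24   -2   -0    3    3    5    2 -736 -738 -739
  47   47   46   48   -2   -1    1   -1   26    3    2   32    3   -3 -741 -732
  48   45   46   43   -1    1   -0   -1   -1   -0    4    1   12   -1 -733 -740
  46   46   46   47   51    1   -2   -0   70   -2    2   19   11    2   -6 -740
  47   46   46   94    1    0    0  315  199   17    2    2   18   14   -1  322
[[272.0, -139.0, 166.0], [249.0, -173.0, 70.0], [232.0, -213.0, -0.0], [233.0, -251.0, -2.0], [234.0, -289.0, 1.0], [234.0, -327.0, 2.0], [235.0, -365.0, 4.0]] [ 570. -242.  129.] [[829.0, 355.0, 2.0], [753.0, 92.0, 191.0], [756.0, -66.0, 194.0]]
```

Request:
{"method": "jog_arm", "body": {"travel": [[0.07,0.05,0.01],[0.15,0.1,0.02],[0.24,0.165,0.03],[0.33,0.23,0.04],[0.42,0.29,0.04],[0.51,0.35,0.04],[0.6,0.415,0.04],[0.68,0.47,0.04],[0.727,0.503,0.04],[0.727,0.503,0.04]], "dr": [[0,0,0.06],[0,0,0.13],[0,0,0.2],[0,0,0.27],[0,0,0.35],[0,0,0.43],[0,0,0.5],[0,0,0.57],[0,0,0.615],[0,0,0.615]], "hand": 1}}

```text
t: 1.1
ee_pos: [551.5, -365.1, 237.4]
orientation: [-3.129, 0.272, 0.002]
ft_force: [-0.2, 0.4, 0.5]
width: 87.9
```

Run:
```python
from h import *
o=telemetry.get_obs();print(o['t'],o['ee_pos'],o['orientation'],o['qpos'],o['ft_force'])
d=snap('wrist');W=world(d);save(d,'c')
m=(W[...,2]>141)&(W[...,2]<160)
k,l,s,c=cv2.connectedComponentsWithStats(m.astype(np.uint8))
for i in range(1,k):
    if s[i,4]>100:p=W[l==i];print(cv2.minAreaRect(p[:,:2].astype(np.float32)),np.median(p[:,2]),c[i],s[i,4])
a=dict(np.load('top.npz'));A=world(a);q=A[370:480,260:400].reshape(-1,3);q=q[q[:,2]>50];print('monitor',q.min(0),q.max(0))
```

```text
1.1 [ 551.45603308 -365.09267455  237.40621192] [-3.12903544e+00  2.71767173e-01  2.26459396e-03] [-6.02778403e-01  4.62323873e-01  1.53053542e+00 -3.96870546e-05
  1.15037084e+00 -4.29490318e-01] [-0.20819225  0.44866299  0.49727939]
((551.8863525390625, -367.3258056640625), (18.377471923828125, 17.83919334411621), 78.1481704711914) 149.98306415946547 [316.04107831 249.19127086] 779
monitor [ 110.74747685 -255.34399389   50.0665663 ] [ 280.29807346 -107.43299233  365.55062809]
```

View pics/c.png

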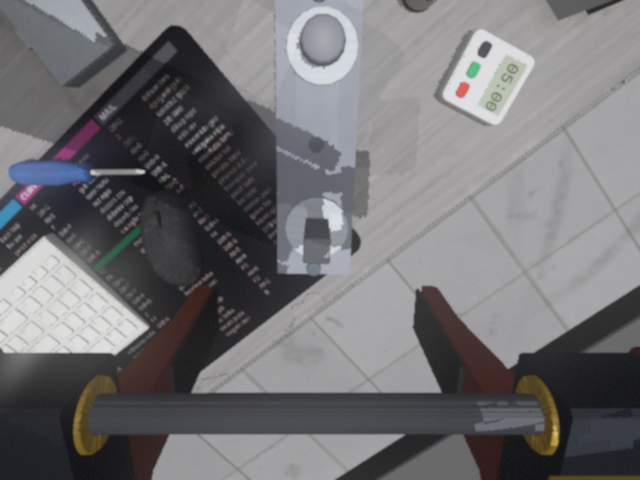

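Wrist view: the handle is centred at about (316,249) between the open fingers and square to them. It measures (551.9, -367.3). I'll descend, then close.

Request:
{"method": "jog_arm", "body": {"travel": [[0,-0.003,-0.03],[0,-0.0055,-0.08],[0,-0.0055,-0.13],[0,-0.0055,-0.18],[0,-0.0055,-0.22],[0,-0.0055,-0.26],[0,-0.0055,-0.29],[0,-0.0055,-0.3085],[0,-0.0055,-0.3085],[0,-0.0055,-0.3085]], "dr": [[0,0,0],[0,0,0],[0,0,0],[0,0,0],[0,0,0],[0,0,0],[0,0,0],[0,0,0],[0,0,0],[0,0,0]]}}

```text
t: 2.15
ee_pos: [550.3, -368.5, 114.3]
orientation: [-3.129, 0.277, 0.003]
ft_force: [0.4, 0.3, 0.0]
width: 87.6
```

Request:
{"method": "jog_arm", "body": {"travel": [[0,0,0],[0,0,0],[0,0,0],[0,0,0],[0,0,0],[0,0,0],[0,0,0],[0,0,0],[0,0,0],[0,0,0]], "dr": [[0,0,0],[0,0,0],[0,0,0],[0,0,0],[0,0,0],[0,0,0],[0,0,0],[0,0,0],[0,0,0],[0,0,0]], "hand": -1}}

```text
t: 3.15
ee_pos: [550.4, -368.6, 114.3]
orientation: [-3.129, 0.276, 0.003]
ft_force: [0.1, 0.1, -0.0]
width: 17.7
```

Request:
{"method": "jog_arm", "body": {"travel": [[0,0,0.01],[0,0,0.03],[0,0,0.06],[0,0,0.1],[0,0,0.14],[0,0,0.18],[0,0,0.22],[0,0,0.25],[0,0,0.265],[0,0,0.265]], "dr": [[0,0,0],[0,0,0],[0,0,0],[0,0,0],[0,0,0],[0,0,0],[0,0,0],[0,0,0],[0,0,0],[0,0,0]]}}

```text
t: 4.15
ee_pos: [550.7, -368.8, 221.4]
orientation: [3.129, -0.276, -0.0]
ft_force: [0.4, 0.4, -1.7]
width: 18.0
```

Run:
```python
from h import *
o=telemetry.get_obs();print(o['t'],o['ee_pos'],o['orientation'],o['ft_force'],o['width'])
d=snap('scene');E=np.array(d['extrinsics'])
def pr(p):
    c=E[:3,:3]@np.array(p)+E[:3,3];return d['fx']*c[0]/c[2]+d['cx'],d['fy']*c[1]/c[2]+d['cy']
t=o['ee_pos']; print('expected tip px',pr([t[0],t[1],t[2]-99]),'flange',pr([t[0],t[1],t[2]-21]))
save(d,'d',(270,60,470,240),4)
```

```text
4.15 [ 550.74051043 -368.80539234  221.43241104] [ 3.12871086e+00 -2.76480717e-01 -3.29615071e-04] [ 0.41768711  0.37131885 -1.68953514] 17.997507773829014
expected tip px (np.float64(357.5440079743873), np.float64(159.4228826665639)) flange (np.float64(360.40088677315975), np.float64(123.81850942586684))
```

View pics/d.png

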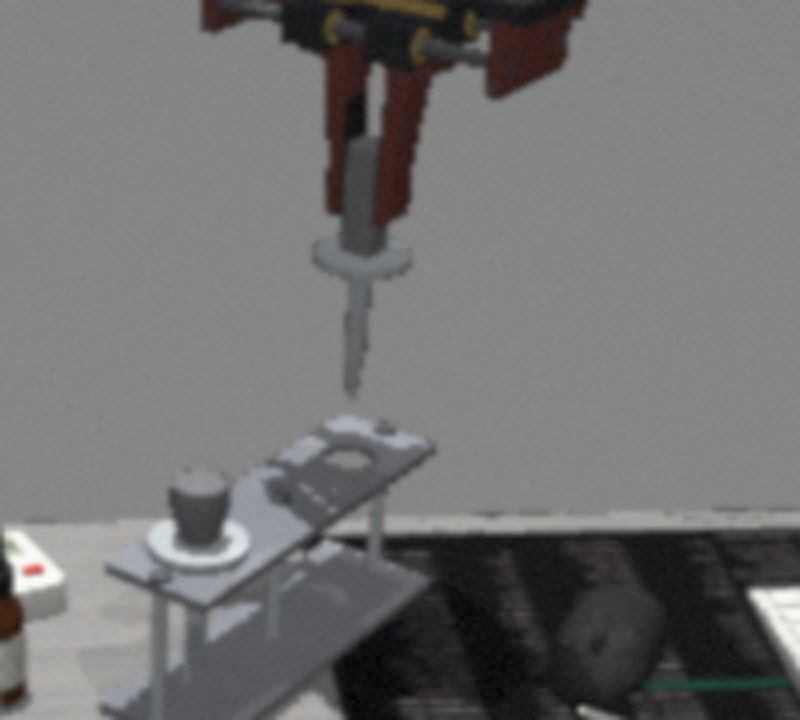

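Scene view: the stylus hangs straight in the grip, with its tip at about (358,159) where expected, and the scraper is undisturbed. So the tip is 99 mm below the TCP. I'll carry it to the block.

Request:
{"method": "jog_arm", "body": {"travel": [[-0.005,0.03,0],[-0.013,0.08,0],[-0.026,0.16,0],[-0.04,0.25,0],[-0.055,0.34,0],[-0.07,0.43,0],[-0.084,0.52,0],[-0.097,0.6,0],[-0.107,0.66,0],[-0.113,0.7,0]], "dr": [[0,0,0],[0,0,0],[0,0,0],[0,0,0],[0,0,0],[0,0,0],[0,0,0],[0,0,0],[0,0,0],[0,0,0]]}}

```text
t: 5.2
ee_pos: [503.8, -86.3, 219.8]
orientation: [-3.129, 0.274, 0.005]
ft_force: [1.1, -0.8, -1.2]
width: 18.0
```

Request:
{"method": "jog_arm", "body": {"travel": [[-0.009,0.06,0],[-0.018,0.13,0],[-0.027,0.2,0],[-0.036,0.26,0],[-0.044,0.31,0],[-0.05,0.35,-0.02],[-0.054,0.375,-0.04],[-0.054,0.38,-0.06],[-0.054,0.38,-0.07],[-0.054,0.38,-0.07]], "dr": [[0,0,0],[0,0,0],[0,0,0],[0,0,0],[0,0,0],[0,0,0],[0,0,0],[0,0,0],[0,0,0],[0,0,0]]}}

```text
t: 6.2
ee_pos: [481.8, 65.1, 190.9]
orientation: [3.129, -0.275, -0.008]
ft_force: [-0.2, -0.0, -0.9]
width: 18.0
```

Run:
```python
from h import *
o=telemetry.get_obs();print(o['t'],o['ee_pos'],o['orientation'],o['ft_force'],o['width'])
d=snap('wrist');W=world(d);save(d,'e')
for n in('top','wrist'):
    if n=='top': d=snap('top');W=world(d)
    m=(abs(W[...,2]-40)<4)&(abs(W[...,0]-498)<110)&(abs(W[...,1]-7)<120)
    k,l,s,c=cv2.connectedComponentsWithStats(m.astype(np.uint8));i=1+np.argmax(s[1:,4]);p=W[l==i]
    print(n,cv2.minAreaRect(p[:,:2].astype(np.float32)),np.median(p[:,2]))
    # flange of the held stylus
    z=o['ee_pos'][2]-18; m=(abs(W[...,2]-z)<3)&(np.hypot(W[...,0]-482,W[...,1]-66)<35)
    p=W[m];print('flange',len(p),p[:,:2].min(0) if len(p) else '',p[:,:2].max(0) if len(p) else '')
```

```text
6.2 [481.75319756  65.09369764 190.8689469 ] [ 3.12944271 -0.27507093 -0.00774897] [-0.18849562 -0.03774462 -0.85111226] 17.986116598311714
top ((498.30908203125, 6.508415222167969), (170.91729736328125, 130.23614501953125), 70.46072387695312) 39.403451383502116
flange 279 [457.11170437  40.82608619] [502.8444158   66.71360352]
wrist ((498.30908203125, 6.508415222167969), (170.91729736328125, 130.23614501953125), 70.46072387695312) 39.403451383502116
flange 279 [457.11170437  40.82608619] [502.8444158   66.71360352]
```

View pics/e.png

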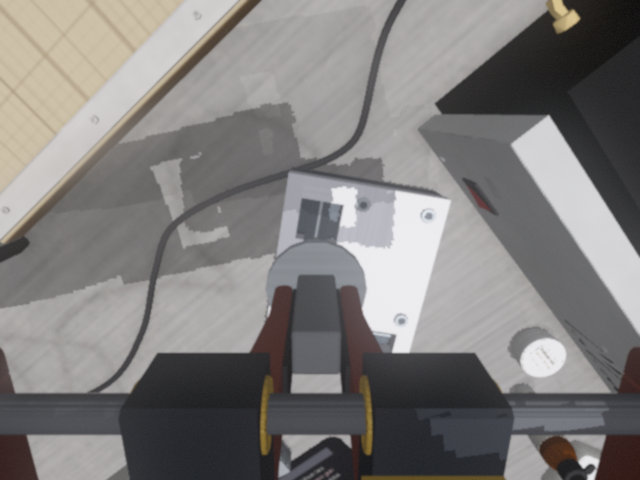

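Wrist view: the stylus sits over the pocket end, and the open groove ahead, about (318,220), is the pocket. The flange edges in the top view put the tool axis at about (482.1, 65.8), against a pocket at (482.2, 65.5). I'll descend to a tip height of about 31.

Request:
{"method": "jog_arm", "body": {"travel": [[0.001,0.001,-0.02],[0.001,0.001,-0.045],[0.001,0.001,-0.07],[0.001,0.001,-0.09],[0.001,0.001,-0.11],[0.001,0.001,-0.125],[0.001,0.001,-0.137],[0.001,0.001,-0.147],[0.001,0.001,-0.151],[0.001,0.001,-0.151]], "dr": [[0,0,0],[0,0,0],[0,0,0],[0,0,0],[0,0,0],[0,0,0],[0,0,0],[0,0,0],[0,0,0],[0,0,0]]}}

```text
t: 7.3
ee_pos: [482.7, 65.5, 131.2]
orientation: [-3.129, 0.276, 0.006]
ft_force: [0.0, 0.2, -0.9]
width: 17.6
```

Run:
```python
from h import *
o=telemetry.get_obs();print(o['t'],o['ee_pos'],o['orientation'],o['ft_force'],o['width'])
d=snap('top');W=world(d)
for z0 in [o['ee_pos'][2]-18]:
    m=(abs(W[...,2]-z0)<6)&(np.hypot(W[...,0]-482,W[...,1]-66)<35);p=W[m];print('flange',z0,len(p),np.median(p[:,2]),p[:,:2].min(0),p[:,:2].max(0))
d=snap('scene');save(d,'f',(220,200,380,320),5);E=np.array(d['extrinsics'])
t=o['ee_pos']
for h in(0,14):
    c=E[:3,:3]@np.array([t[0],t[1],t[2]-99+h])+E[:3,3];print((d['fx']*c[0]/c[2]+d['cx']-220)*5,(d['fy']*c[1]/c[2]+d['cy']-200)*5)
```

```text
7.3 [482.7072125   65.48649129 131.1679025 ] [-3.12921138  0.27561469  0.00569036] [ 0.02896378  0.15115403 -0.91719688] 17.563259765816575
flange 113.16790249523916 246 112.21544232100962 [457.97685266  41.32895781] [502.59342764  63.81793171]
335.4241996157958 686.537225735244
334.97821862567974 653.3151800322099
```

View pics/f.png

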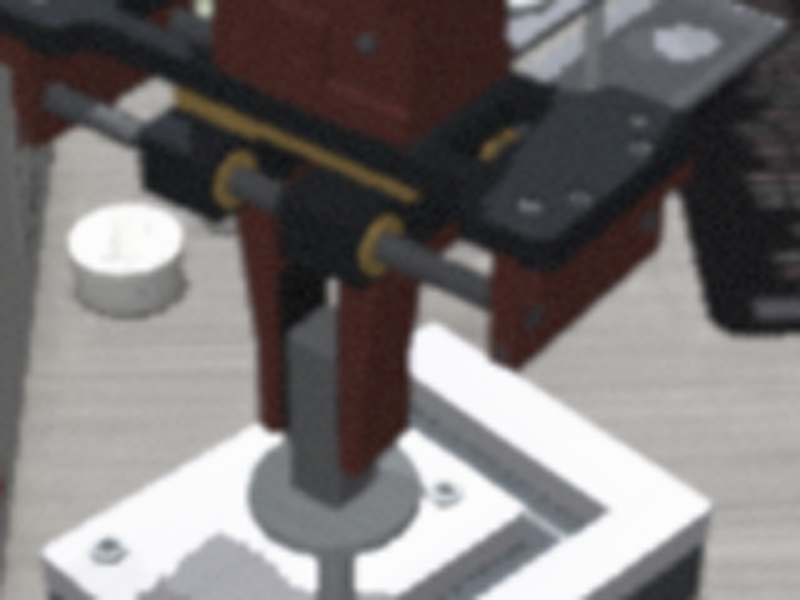

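The tip is in the pocket at z≈31–32, not touching: force is ~0 and the flange top reads 112. I'll trace leg 1 at ~25 mm/s, easing down 2 mm first.

Request:
{"method": "jog_arm", "body": {"travel": [[0,0,-0.002],[0,0,-0.005],[-0.002,-0.006,-0.005],[-0.005,-0.013,-0.005],[-0.007,-0.02,-0.005],[-0.01,-0.027,-0.005],[-0.012,-0.034,-0.005],[-0.015,-0.041,-0.005],[-0.017,-0.048,-0.005],[-0.02,-0.055,-0.005]], "dr": [[0,0,0],[0,0,0],[0,0,0],[0,0,0],[0,0,0],[0,0,0],[0,0,0],[0,0,0],[0,0,0],[0,0,0]]}}

```text
t: 8.4
ee_pos: [474.9, 43.3, 129.5]
orientation: [-3.129, 0.276, 0.005]
ft_force: [0.7, 0.7, -0.7]
width: 17.9
```

Request:
{"method": "jog_arm", "body": {"travel": [[-0.002,-0.006,0],[-0.005,-0.013,0],[-0.007,-0.02,0],[-0.01,-0.027,0],[-0.012,-0.033,0],[-0.015,-0.04,0],[-0.017,-0.047,0],[-0.02,-0.054,0],[-0.022,-0.06,0],[-0.025,-0.067,0]], "dr": [[0,0,0],[0,0,0],[0,0,0],[0,0,0],[0,0,0],[0,0,0],[0,0,0],[0,0,0],[0,0,0],[0,0,0]]}}

```text
t: 9.4
ee_pos: [464.8, 16.2, 129.5]
orientation: [-3.129, 0.276, 0.005]
ft_force: [0.4, 0.0, -0.9]
width: 17.8
```

Request:
{"method": "jog_arm", "body": {"travel": [[-0.002,-0.006,0],[-0.004,-0.012,0],[-0.006,-0.018,0],[-0.008,-0.024,0],[-0.01,-0.029,0],[-0.012,-0.035,0],[-0.014,-0.041,0],[-0.016,-0.046,0],[-0.018,-0.052,0],[-0.02,-0.058,0]], "dr": [[0,0,0],[0,0,0],[0,0,0],[0,0,0],[0,0,0],[0,0,0],[0,0,0],[0,0,0],[0,0,0],[0,0,0]]}}

```text
t: 10.4
ee_pos: [456.8, -7.1, 129.5]
orientation: [-3.129, 0.276, 0.005]
ft_force: [0.4, -0.5, -0.8]
width: 17.7
```

Request:
{"method": "jog_arm", "body": {"travel": [[-0.002,-0.006,0],[-0.005,-0.013,0],[-0.007,-0.019,0],[-0.009,-0.025,0],[-0.012,-0.032,0],[-0.014,-0.038,0],[-0.016,-0.044,0],[-0.018,-0.049,0],[-0.02,-0.053,0],[-0.02,-0.054,0]], "dr": [[0,0,0],[0,0,0],[0,0,0],[0,0,0],[0,0,0],[0,0,0],[0,0,0],[0,0,0],[0,0,0],[0,0,0]]}}

```text
t: 11.4
ee_pos: [448.6, -28.9, 129.5]
orientation: [-3.129, 0.276, 0.005]
ft_force: [-0.4, 0.9, -1.1]
width: 17.9
```

At the corner (448.6, -28.9). Now leg 2.

Request:
{"method": "jog_arm", "body": {"travel": [[0.004,-0.0015,0],[0.01,-0.0035,0],[0.016,-0.0055,0],[0.022,-0.008,0],[0.028,-0.01,0],[0.034,-0.012,0],[0.041,-0.0145,0],[0.048,-0.017,0],[0.054,-0.019,0],[0.06,-0.021,0]], "dr": [[0,0,0],[0,0,0],[0,0,0],[0,0,0],[0,0,0],[0,0,0],[0,0,0],[0,0,0],[0,0,0],[0,0,0]]}}

```text
t: 12.4
ee_pos: [472.9, -37.4, 129.5]
orientation: [-3.129, 0.276, 0.005]
ft_force: [0.4, 0.1, -1.5]
width: 17.7
```

Request:
{"method": "jog_arm", "body": {"travel": [[0.006,-0.002,0],[0.012,-0.004,0],[0.018,-0.0065,0],[0.024,-0.0085,0],[0.03,-0.0105,0],[0.036,-0.0125,0],[0.042,-0.015,0],[0.048,-0.017,0],[0.054,-0.019,0],[0.059,-0.021,0]], "dr": [[0,0,0],[0,0,0],[0,0,0],[0,0,0],[0,0,0],[0,0,0],[0,0,0],[0,0,0],[0,0,0],[0,0,0]]}}

```text
t: 13.4
ee_pos: [496.6, -45.8, 129.5]
orientation: [-3.129, 0.276, 0.005]
ft_force: [-0.1, -0.5, -1.4]
width: 17.6
```

Request:
{"method": "jog_arm", "body": {"travel": [[0.006,-0.002,0],[0.012,-0.004,0],[0.018,-0.0065,0],[0.025,-0.009,0],[0.032,-0.011,0],[0.039,-0.0135,0],[0.046,-0.016,0],[0.053,-0.019,0],[0.058,-0.0205,0],[0.058,-0.0205,0]], "dr": [[0,0,0],[0,0,0],[0,0,0],[0,0,0],[0,0,0],[0,0,0],[0,0,0],[0,0,0],[0,0,0],[0,0,0]]}}

```text
t: 14.4
ee_pos: [520.2, -54.1, 129.5]
orientation: [-3.129, 0.276, 0.004]
ft_force: [1.1, -0.4, -0.1]
width: 18.0
```

Run:
```python
from h import *
o=telemetry.get_obs();print(o['t'],o['ee_pos'],o['orientation'],o['ft_force'],o['width'])
d=snap('top');W=world(d);t=o['ee_pos']
m=(abs(W[...,2]-t[2]+18)<6)&(np.hypot(W[...,0]-t[0],W[...,1]-t[1])<35);p=W[m];print('flange',len(p),np.median(p[:,2]),p[:,:2].min(0),p[:,:2].max(0))
d=snap('scene');save(d,'g',(240,180,400,300),5)
```

```text
14.4 [520.19642418 -54.14334143 129.49383505] [-3.12902711  0.27614174  0.0043417 ] [ 1.05014553 -0.39662972 -0.13993867] 18.0305064940444
  return _methods._mean(a, axis=axis, dtype=dtype,
  ret = ret.dtype.type(ret / rcount)
Traceback (most recent call last):
ValueError: zero-size array to reduction operation minimum which has no identity
```

The finish is reached and the top view is blocked by the gripper, so I'll lift out.

Request:
{"method": "jog_arm", "body": {"travel": [[0,0,0.01],[0,0,0.03],[0,0,0.055],[0,0,0.085],[0,0,0.12],[0,0,0.155],[0,0,0.19],[0,0,0.215],[0,0,0.23],[0,0,0.23]], "dr": [[0,0,0],[0,0,0],[0,0,0],[0,0,0],[0,0,0],[0,0,0],[0,0,0],[0,0,0],[0,0,0],[0,0,0]]}}

```text
t: 15.45
ee_pos: [520.4, -54.1, 222.5]
orientation: [-3.129, 0.276, 0.002]
ft_force: [-0.5, 0.6, -0.7]
width: 18.1
```

Request:
{"method": "jog_arm", "body": {"travel": [[0.003,-0.03,0],[0.01,-0.1,0],[0.018,-0.19,0],[0.027,-0.28,0],[0.036,-0.37,0],[0.045,-0.46,0],[0.054,-0.55,0],[0.062,-0.64,0],[0.068,-0.7,0],[0.071,-0.73,0]], "dr": [[0,0,0],[0,0,0],[0,0,0],[0,0,0],[0,0,0],[0,0,0],[0,0,0],[0,0,0],[0,0,0],[0,0,0]]}}

```text
t: 16.45
ee_pos: [548.1, -348.8, 221.4]
orientation: [-3.129, 0.279, 0.004]
ft_force: [0.4, 0.6, -0.1]
width: 17.8
```

Request:
{"method": "jog_arm", "body": {"travel": [[0.001,-0.01,0],[0.002,-0.025,0],[0.003,-0.035,0],[0.004,-0.043,0],[0.004,-0.0485,0],[0.004,-0.0485,0],[0.004,-0.0485,0],[0.004,-0.0485,0],[0.004,-0.0485,0],[0.004,-0.0485,0]], "dr": [[0,0,0],[0,0,0],[0,0,0],[0,0,0],[0,0,0],[0,0,0],[0,0,0],[0,0,0],[0,0,0],[0,0,0]]}}

```text
t: 17.45
ee_pos: [549.7, -368.1, 221.4]
orientation: [-3.129, 0.279, 0.004]
ft_force: [1.9, 0.4, -0.6]
width: 17.9
```

Run:
```python
from h import *
o=telemetry.get_obs();print(o['t'],o['ee_pos'],o['orientation'],o['ft_force'],o['width'])
d=snap('scene');E=np.array(d['extrinsics']);t=o['ee_pos']
for p in([t[0],t[1],t[2]-99],[549,-368,90]):
    c=E[:3,:3]@np.array(p)+E[:3,3];print((d['fx']*c[0]/c[2]+d['cx']-270)*4,(d['fy']*c[1]/c[2]+d['cy']-60)*4)
save(d,'g',(270,60,470,240),4)
```

```text
17.45 [ 549.67469011 -368.10706075  221.38755344] [-3.12859713  0.27915791  0.00371661] [ 1.92909542  0.36302278 -0.55011308] 17.932679007325035
351.5690823819232 398.7283087834322
348.1891917623809 454.6586935952197
```

View pics/g.png

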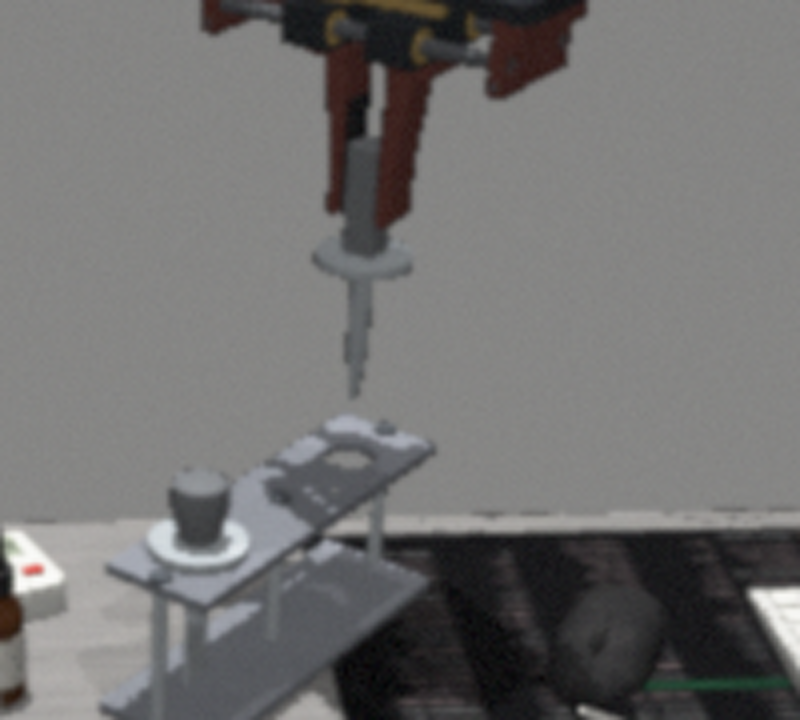

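The stylus is still vertical, tip at about (353,398) in the crop, above the hole at (351,456). I'll lower it.

Request:
{"method": "jog_arm", "body": {"travel": [[0,0,-0.02],[0,0,-0.05],[0,0,-0.09],[0,0,-0.13],[0,0,-0.17],[0,0,-0.2],[0,0,-0.225],[0,0,-0.245],[0,0,-0.257],[0,0,-0.262]], "dr": [[0,0,0],[0,0,0],[0,0,0],[0,0,0],[0,0,0],[0,0,0],[0,0,0],[0,0,0],[0,0,0],[0,0,0]]}}

```text
t: 18.5
ee_pos: [549.7, -368.1, 116.2]
orientation: [-3.128, 0.279, 0.004]
ft_force: [0.3, -0.1, -0.9]
width: 18.3
```

Request:
{"method": "jog_arm", "body": {"travel": [[0,0,-0.002],[0,0,-0.003],[0,0,-0.003],[0,0,-0.003],[0,0,-0.003],[0,0,-0.003],[0,0,-0.003],[0,0,-0.003],[0,0,-0.003],[0,0,-0.003]], "dr": [[0,0,0],[0,0,0],[0,0,0],[0,0,0],[0,0,0],[0,0,0],[0,0,0],[0,0,0],[0,0,0],[0,0,0]]}}

```text
t: 19.5
ee_pos: [549.7, -368.1, 115.0]
orientation: [-3.128, 0.279, 0.004]
ft_force: [0.6, -0.0, -1.9]
width: 18.3
```

Request:
{"method": "jog_arm", "body": {"travel": [[0,0,-0.001],[0,0,-0.0015],[0,0,-0.0015],[0,0,-0.0015],[0,0,-0.0015],[0,0,-0.0015],[0,0,-0.0015],[0,0,-0.0015],[0,0,-0.0015],[0,0,-0.0015]], "dr": [[0,0,0],[0,0,0],[0,0,0],[0,0,0],[0,0,0],[0,0,0],[0,0,0],[0,0,0],[0,0,0],[0,0,0]]}}

```text
t: 20.5
ee_pos: [549.7, -368.2, 114.4]
orientation: [-3.129, 0.279, 0.004]
ft_force: [0.2, 0.1, -1.3]
width: 17.8
```

Request:
{"method": "jog_arm", "body": {"travel": [[0,0,0],[0,0,0],[0,0,0],[0,0,0],[0,0,0],[0,0,0],[0,0,0],[0,0,0],[0,0,0],[0,0,0]], "dr": [[0,0,0],[0,0,0],[0,0,0],[0,0,0],[0,0,0],[0,0,0],[0,0,0],[0,0,0],[0,0,0],[0,0,0]], "hand": 1}}

```text
t: 21.5
ee_pos: [549.7, -368.1, 114.4]
orientation: [-3.129, 0.279, 0.004]
ft_force: [0.0, -0.4, -0.4]
width: 87.1
```

Request:
{"method": "jog_arm", "body": {"travel": [[0,0,0.01],[0,0,0.03],[0,0,0.07],[0,0,0.12],[0,0,0.18],[0,0,0.24],[0,0,0.29],[0,0,0.33],[0,0,0.35],[0,0,0.35]], "dr": [[0,0,0],[0,0,0],[0,0,0],[0,0,0],[0,0,0],[0,0,0],[0,0,0],[0,0,0],[0,0,0],[0,0,0]]}}

```text
t: 22.5
ee_pos: [550.2, -368.5, 256.1]
orientation: [3.129, -0.279, -0.001]
ft_force: [0.0, 0.3, 0.3]
width: 87.4
```

Run:
```python
from h import *
o=telemetry.get_obs();print(o['t'],o['ee_pos'],o['ft_force'],o['width'])
d=snap('wrist');W=world(d)
for lo,hi in((141,160),(118,138)):
    m=(W[...,2]>lo)&(W[...,2]<hi);k,l,s,c=cv2.connectedComponentsWithStats(m.astype(np.uint8));
    for i in range(1,k):
        if s[i,4]>150:p=W[l==i];print(cv2.minAreaRect(p[:,:2].astype(np.float32)),np.median(p[:,2]))
d=snap('scene');save(d,'i',(270,60,470,240),4)
```

```text
22.5 [ 550.16555197 -368.46514483  256.05769763] [0.0399697  0.26736416 0.25366585] 87.41434876908313
((550.315185546875, -366.93963623046875), (18.54583740234375, 17.66405487060547), 79.77420043945312) 149.924382528578
((577.7894897460938, -240.35873413085938), (28.179386138916016, 28.130870819091797), 66.53325653076172) 127.96679489346319
((551.9678955078125, -358.7385559082031), (1.7981393337249756, 17.889484405517578), 78.18822479248047) 128.59403510278622
```

View pics/i.png

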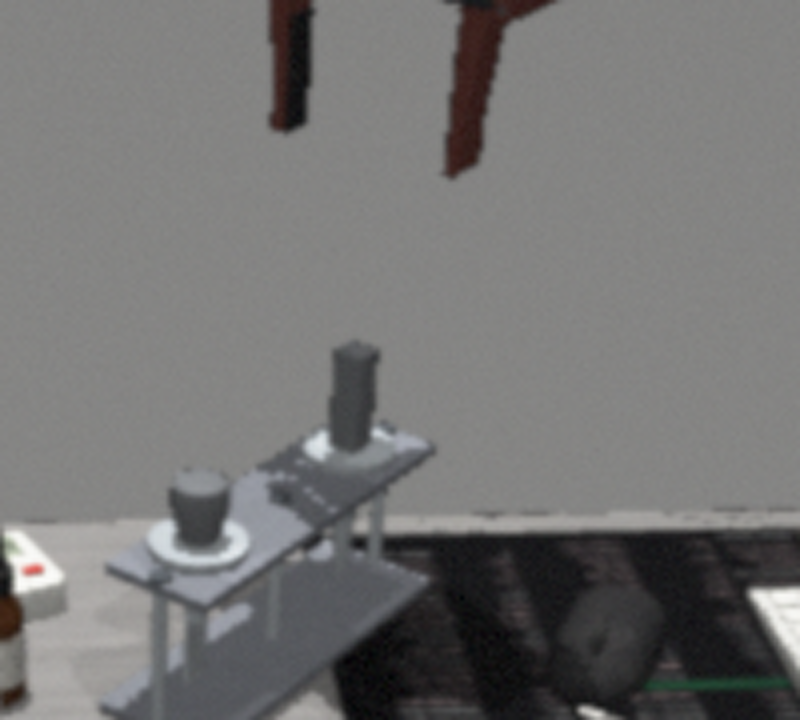

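The stylus hangs upright in its hole, handle top at about (355,350) in the crop and flange flat on the plate. The scraper is where it was, and the gripper is clear of everything.

```bash
python3 -c "
from workcell import ticket;print(ticket.close_job())"
```

```text
the job is handed in; nothing more can be done
None
```

I took the stylus out of the rack and ran its tip down the groove from the pocket, round the corner and on to the closed end. Then I hung it back in its hole and handed the job in at about 22.6 s.

- **Trace:** the tip moved at about 25 mm/s, roughly 4 mm above the groove floor and 10 mm below the block top. Measured force never passed about 2 N, so the tip never visibly touched the floor.
- **Rack:** the last check shows the stylus upright with its handle top at z ≈ 150 mm, the same as before I picked it up. The scraper measured the same as at the start to within 3 mm. The gripper is open and clear.
- **Check that failed:** I could not confirm the finish point by camera because the gripper hid the tool from above. It rests on the arm's own reading, (520, -54) mm against the computed finish of (519, -54).

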